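Open the quick clamp on the bike bench

TASK

Open the blue quick clamp to free the silver wheel hub: with the fingertips press its red ratchet release right down and, keeping it pressed, push the sliding jaw along its bar, away from the hub, all the way back to the yellow end stop, then let go. Leave the hub standing where it is and do not disturb the bottle, the jar or the screwdriver.

Things in the scene. Friction and masses are not known exactly. Their poses are not given: they have to be found in the camera images.
- clamp: Bench quick clamp, bolted down. Origin on the bench under the bar's centre line; y along the bar, the way the jaw opens; z up. Grey base plate 12 mm thick, x -90 to 30, y -166 to 206 mm. Black bar 16 mm wide, z 26 to 46 mm, steel teeth (10 mm pitch) on its +x side. Blue fixed jaw: face at y -130 mm. Yellow end stop from y 174 mm. Both 62 mm high. Jaws and hub lie to -x of the bar.
- jaw (a joint): Travel (m) of the blue sliding jaw along the clamp's +y: 0 = 70 mm between the jaw faces, 0.16 = its carriage touches the yellow end stop (hard limit). Starts at 0 to 0.05. The ratchet stops it opening unless the red release is down; then it slides with 3 N friction plus 25 N per m/s, and stays where left. Carriage 66 mm long, top 60 mm above the bench.
- release (a joint): Travel (m) of the red release pad straight down: 0 = up, 0.010 = fully down (hard limit). Spring: 3 N to start it, 7 N at the bottom; it springs back when let go. From about 0.005 down the pawl clears the teeth and the jaw is free. Let go, it may stay up to 0.005 down where the pawl rests on a tooth.
- release_top (a point): Centre of the top face of the red release pad (36 mm across the bar, 30 mm along it), which rides on the sliding jaw over the bar: 80 mm above the bench when up, 70 mm fully down. Nothing of the jaw beside it to -y or either x side is above 62 mm; to +y the face of the blue push lip stands 18 mm from this point.
- lip_face (a point): Point on the blue push lip's flat upright face (looks to the clamp's -y), on its centre line, 95 mm above the bench. The lip is part of the sliding jaw, 48 mm wide across the bar, 14 mm thick, top 106 mm above the bench. Pushing this face towards the clamp's +y moves the jaw.
- hub: Loose silver bicycle wheel hub standing on end on the clamp's base plate between the jaws, 66 mm tall, 56 mm across its flanges, 0.25 kg. Origin at the centre of its underside, z up. To be left alone.
- lube: Loose green lubricant bottle, 36 mm across, 120 mm tall, standing on the bench beyond the fixed jaw. Origin at the centre of its underside. To be left alone.
- grease: Loose white jar with a dark lid, 68 mm across, 45 mm tall, on the bench on the +x side of the clamp. Origin at the centre of its underside. To be left alone.
- driver: Loose blue-handled screwdriver lying on the bench beyond the yellow end stop, about 200 mm long along its x. Origin under its middle, on the bench. To be left alone.

How it is judged:
On the way, in this order (a step that is already met when the one before it is completed fails the run):
1. the red release is pressed down (more than 6 mm) (value of joint release above 0.006 m), for 0.1 s.
2. the sliding jaw has been pushed back to within 12 mm of the end stop (value of joint jaw above 0.148 m), for 0.1 s.
At the end, for the whole second after the job is handed in: The sliding jaw stands within 12 mm of the yellow end stop, the release is let go and has sprung up (less than 6 mm down), the hub stands upright within 15 mm of where it was, and bottle, jar and screwdriver are within 20 mm of where they were (value of joint jaw above 0.148 m and value of joint release below 0.006 m and distance of hub from where it was at the start of the episode below 0.015 m and angle between hub's own z axis and vertical below 0.1 rad and linear speed of hub below 0.02 m/s and distance of each of lube, grease, driver from where it was at the start of the episode below 0.02 m); the robot touches nothing.
It fails at once if the hub is moved, lifted or tipped (distance of hub from where it was at the start of the episode above 0.015 m or angle between hub's own z axis and vertical above 0.25 rad).
It fails at once if the bottle, the jar or the screwdriver is disturbed (distance of any of lube, grease, driver from where it was at the start of the episode above 0.02 m).
It also fails if it takes over 32 s, if anything falls off the work surface, if the arm or the gripper's body presses on something with over 40 N, if the wrist force passes 120 N, or if a joint passes its speed limit or range.

ROBOT

A 6-joint arm with a two-finger parallel gripper is mounted at the origin on the work surface. World frame = base frame: x ahead of the robot, y to its left, z up, the work surface at z = 0. Lengths are in m, angles in rad, forces in N, time in s.
With the tool pointing down it reaches from about 0.4 to 0.925 m from the base axis. Payload 12.5 kg.
Tool frame: the origin (TCP) lies on the centre line of the jaws, within the pads' length; the fingertips stand 11 mm ahead of it and the grasp point (between the pads) lies 8 mm behind it; z points along the fingers, y is the line along which they close (so a half turn about z gives the same grasp; the last joint's range is limited). The gripper opens to 95 mm and grips with 3 to 60 N. Pads are 20 mm wide; open, the fingers measure 119 mm over their backs; the gripper's body (75 mm by 180 mm) begins 59 mm behind the grasp point.
Start: joints at [1.012, 0.491, 1.559, -0, 1.092, -0.106], TCP at [0.273, 0.562, 0.226] pointing down, gripper open.
Joint ranges: [-3.1, 3.1], [-0.84, 2.19], [0.05, 2.79], [-1.13, 4.28], [0.06, 2.93], [-2.69, 2.69]. Speed limits (rad/s): [2.22, 2.22, 2.79, 3.14, 3.14, 3.14].

INTERFACE

Orientations are given as a unit quaternion [x, y, z, w].
In Python, from workcell import bot gives the robot as it stands.
- The arm moves only by the shell command python3 -m pendant 'ROWS' [FORCE]. ROWS is JSON, a list of rows, each an object with "gripper": the opening, from 0 (shut) to 1 (fully open); "dp": the shift along the tool's x, y, z in cm, a list of three; "yaw": the turn about the tool's z in degrees. In form: [{"gripper": gripper, "dp": [x, y, z], "yaw": yaw}, ...]. A call has 1 to 20 rows; each row shifts and turns the commanded pose from where the row before left it, along the tool's axes as they then stand; what a row does not reach is not made up. A row lasts 1/10 s, in which the tool goes at most 50 mm and 8.59 degrees, less where a joint would pass 70% of its speed; a pose out of reach is approached as far as the arm can. A call is refused whole if a number of a shift passes 5 or a number of a turn 8.59, either way. A call with a gripper value outside its range is refused whole. The fingers move at their own pace and stop on an object; FORCE is the grip in N (left out, the last holds). Time passes only in rows, so rows that do not move let the fingers close. It gives the time, the measured TCP pose, the force, the opening and the grip force at its end, in the units of the state.
- bot.state(): the state, without advancing time (a new reading comes with each control period).
- bot.snapshot(name): name is "scene" or "side" or "wrist"; returns a dict with "color" (420x560x3 uint8, blue, green, red), "depth" (420x560 float32, m along the optical axis (not along the pixel's ray), 0 where there is no reading), "vertical_fov" (degrees; the focal length in pixels is half the picture's height over the tangent of half this angle, whatever the lens; pixels are square), "cx", "cy" (the principal point, pixels), "rvec" (rotation vector, rad) and "tvec" (3), from world to camera coordinates, as OpenCV has them. Camera axes: x right, y down, z forward; pixel columns grow to the right and rows downward; lengths in m; the calibration is good to about 2 mm. A picture is of the moment at which its call begins.
- bot.finish_job(): hands the job in; it is judged then, once.
The state is a dict: "time": time; "joint_positions": joint angles; "dq": joint speeds; "tau": joint torques, N m; "tool_pos": TCP position; "orientation": TCP orientation; "contact_force": force on the tool from outside, world axes, zero at the start; "moment": the same for the moment, N m; "gripper_width": opening from 0.0 (shut) to 1.0 (fully open); "gripper_force": force on a finger pad.
Only numpy, scipy, OpenCV 4.12 (cv2) and the standard library are available. Lean on these libraries where they do the work, as an engineer would, in place of code of your own. Each camera call takes 0.05 s, during which the arm holds its last target. There are 200 camera calls.

## Working session

There is one attempt and no reset: what is moved stays moved. The work goes in short steps, Python scripts to look and compute and a shell command to move; the robot and the scene stay as the last step left them, time stands still between calls to the robot, and variables do not carry over. Pictures are saved under pics/ and viewed, at most 10 in all, crops included, and the job is handed in when it is done.

```bash
mkdir -p pics; cat > h.py <<'E'
import numpy as np, cv2
from workcell import bot
def snap(n):
    s=bot.snapshot(n); h=s["color"].shape[0]
    f=h/2/np.tan(np.radians(s["vertical_fov"])/2)
    s["K"]=np.array([[f,0,s["cx"]],[0,f,s["cy"]],[0,0,1]]); s["R"]=cv2.Rodrigues(np.array(s["rvec"],float))[0]; s["t"]=np.array(s["tvec"],float).ravel()
    return s
def cloud(s):
    h,w=s["depth"].shape; u,v=np.meshgrid(np.arange(w),np.arange(h)); d=s["depth"]
    p=np.stack([u,v,np.ones_like(u)],-1)@np.linalg.inv(s["K"]).T*d[...,None]
    return (p-s["t"])@s["R"]   # world
def ray(s,u,v,z):
    d=s["R"].T@np.linalg.inv(s["K"])@[u,v,1]; c=-s["R"].T@s["t"]
    return c+d*(z-c[2])/d[2]
E
python3 - <<'E'
from h import *
st=bot.state(); print(st)
a=snap("scene"); b=snap("side")
for n,s in(("scene",a),("side",b)):
    print(n,-s["R"].T@s["t"],(s["depth"]>0).mean())
    cv2.imwrite(f"pics/{n}0.png",s["color"])
    hsv=cv2.cvtColor(s["color"],cv2.COLOR_BGR2HSV); P=cloud(s); ok=s["depth"]>0
    H,S,V=cv2.split(hsv)
    for c,m in(("red",((H<6)|(H>174))&(S>150)&(V>70)),("yellow",(H>20)&(H<34)&(S>140)&(V>80)),("blue",(H>100)&(H<125)&(S>140)&(V>50))):
        k,l,stt,cen=cv2.connectedComponentsWithStats(m.astype(np.uint8))
        for i in range(1,k):
            if stt[i,4]>60:
                q=P[(l==i)&ok]; print(c,stt[i],cen[i].round(), q.min(0).round(3) if len(q) else'',np.median(q,0).round(3) if len(q) else'',q.max(0).round(3) if len(q) else'')
E
```

```text
{'time': 0.0, 'joint_positions': array([ 1.01239299e+00,  4.91565125e-01,  1.55947836e+00, -1.87530579e-07,
        1.09169137e+00, -1.05629008e-01]), 'dq': array([ 0.00089632,  0.00019844,  0.0006135 ,  0.00126152, -0.00171667,
       -0.00135643]), 'tau': array([ 2.90277640e-04, -6.12612176e+01, -2.58173615e+01,  6.92852656e-02,
        4.82651917e-02, -8.05009972e-05]), 'tool_pos': array([0.27327992, 0.56181738, 0.22504833]), 'orientation': array([ 2.24458266e-01,  9.74483535e-01, -5.39939069e-04, -1.86071740e-04]), 'contact_force': array([ 0.47991453, -0.05854738,  0.04450541]), 'moment': array([ 0.00612067, -0.01797697,  0.05946612]), 'gripper_force': 0.0, 'gripper_width': 0.9993781368231394}
scene [1.2886822  0.27549487 0.64483969] 0.9958205782312926
red [248 203  13  28 154] [253. 215.] [ 0.55  -0.063  0.035] [ 0.589 -0.041  0.078] [ 0.595 -0.028  0.083]
yellow [284  56  27  28 380] [294.  70.] [-0.535 -0.342  0.002] [-0.392 -0.292  0.048] [-0.38  -0.251  0.073]
yellow [172 182  13  14 150] [178. 188.] [ 0.5   -0.291  0.017] [ 0.512 -0.274  0.039] [ 0.518 -0.263  0.058]
yellow
[... 1812 characters left out ...]
.] [ 0.488 -0.29   0.11 ] [ 0.495 -0.284  0.119] [ 0.503 -0.274  0.123]
yellow [269 182  18  20 261] [277. 190.] [0.59  0.118 0.018] [0.609 0.129 0.06 ] [0.637 0.154 0.065]
yellow [297 354  17  13 134] [305. 361.] [ 0.478 -0.3    0.018] [ 0.488 -0.297  0.039] [ 0.504 -0.282  0.059]
blue [  0  53  20  63 623] [ 6. 91.] [-0.172  1.2   -0.206] [-0.115  1.214 -0.122] [-0.093  1.488 -0.064]
blue [241 170  35  10 250] [258. 174.] [0.554 0.219 0.008] [0.597 0.237 0.021] [0.645 0.26  0.03 ]
blue [257 216  44  47 604] [284. 240.] [ 0.488 -0.071  0.025] [ 0.559 -0.047  0.061] [0.595 0.    0.109]
blue [263 294  49  23 745] [286. 304.] [ 0.455 -0.196  0.016] [ 0.5   -0.179  0.056] [ 0.553 -0.158  0.067]
```

View pics/scene0.png

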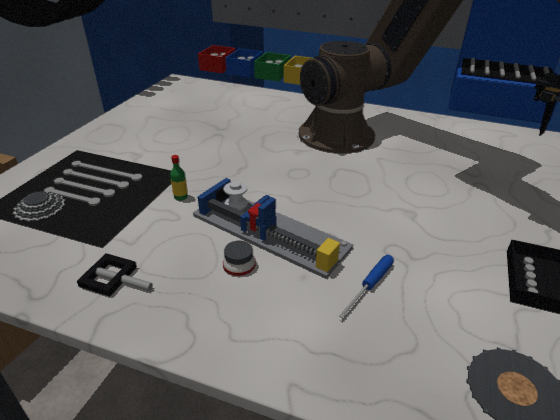

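View pics/side0.png

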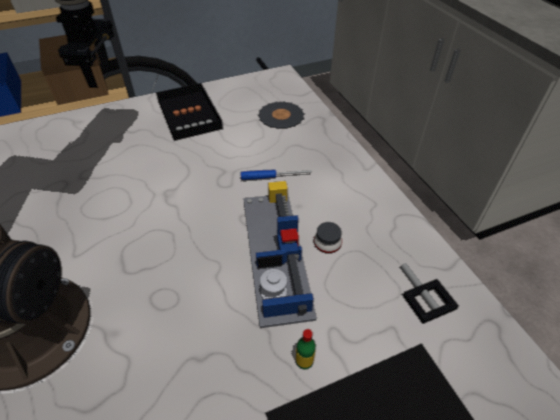

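The scene camera shows the clamp running diagonally: red release at px (253,215), blue lip (263,212), yellow stop (326,254) and fixed jaw (210,193). In the side view the same parts are at (289,235), (288,222), (277,190) and (286,304). Next I fit the clamp axis and the pad and lip positions.

```bash
python3 - <<'E'
from h import *
Q={}
for n in("scene","side"):
    s=snap(n); H,S,V=cv2.split(cv2.cvtColor(s["color"],cv2.COLOR_BGR2HSV)); P=cloud(s)
    roi=(abs(P[...,0]-.56)<.15)&(abs(P[...,1]+.03)<.22)&(s["depth"]>0)
    z=P[...,2]
    blue=(H>100)&(H<125)&(S>120)&roi
    M={"redtop":((H<6)|(H>174))&(S>140)&roi&(z>.072)&(z<.088)&(P[...,1]>-.1),"stoptop":(H>20)&(H<34)&(S>120)&roi&(z>.057)&(z<.067)&(P[...,1]>0),
       "liptop":blue&(z>.1),"fixedtop":blue&(z>.055)&(z<.068)&(P[...,1]<-.13),"lipface":blue&(z>.084)&(z<.1)}
    for k,m in M.items():
        q=P[m]
        if len(q)<5: print(n,k,len(q)); continue
        r=cv2.minAreaRect(q[:,:2].astype(np.float32)*1000); print(n,k,len(q),np.round(q.mean(0),4),"rect",np.round(r[0],1),np.round(r[1],1),round(r[2],1))
E
```

```text
scene redtop 96 [ 0.5801 -0.0401  0.0797] rect [575.6 -43.6] [42.6 22. ] 15.2
scene stoptop 257 [0.6205 0.139  0.0624] rect [617.8 139.1] [29.  47.3] 74.5
scene liptop 115 [ 0.5822 -0.0095  0.1056] rect [579.3 -10.7] [15.  47.2] 76.4
scene fixedtop 209 [ 0.5155 -0.1744  0.0618] rect [ 509.4 -174.5] [ 17.5 102.5] 76.8
scene lipface 95 [ 0.5875 -0.0079  0.092 ] rect [584.   -5.9] [11.5 44.2] 61.8
side redtop 189 [ 0.5703 -0.037   0.0795] rect [571.  -35.5] [30.4 34.9] 74.5
side stoptop 153 [0.6142 0.1356 0.0619] rect [615.1 137.9] [31.5 44.3] 71.5
side liptop 117 [ 0.5755 -0.0123  0.1051] rect [576.7 -10.5] [16.1 43. ] 73.1
side fixedtop 397 [ 0.5053 -0.1768  0.0611] rect [ 505.4 -175.4] [17.7 99.7] 74.8
side lipface 85 [ 0.5741 -0.0162  0.0919] rect [574. -16.] [ 4.3 41.3] 75.9
```

```bash
python3 -m pendant '[{"gripper":0,"dp":[0,0,0],"yaw":-5.7},{"gripper":0,"dp":[0,0,0],"yaw":-5.7},{"gripper":0,"dp":[-2.92,-3.37,0],"yaw":0},{"gripper":0,"dp":[-2.92,-3.37,0],"yaw":0},{"gripper":0,"dp":[-2.92,-3.37,0],"yaw":0},{"gripper":0,"dp":[-2.92,-3.37,0],"yaw":0},{"gripper":0,"dp":[-2.92,-3.37,0],"yaw":0},{"gripper":0,"dp":[-2.92,-3.37,0],"yaw":0},{"gripper":0,"dp":[-2.92,-3.37,0],"yaw":0},{"gripper":0,"dp":[-2.92,-3.37,0],"yaw":0},{"gripper":0,"dp":[-2.92,-3.37,0],"yaw":0},{"gripper":0,"dp":[-2.92,-3.37,0],"yaw":0},{"gripper":0,"dp":[-2.92,-3.37,0],"yaw":0},{"gripper":0,"dp":[-2.92,-3.37,0],"yaw":0},{"gripper":0,"dp":[-2.92,-3.37,0],"yaw":0},{"gripper":0,"dp":[-2.92,-3.37,0],"yaw":0},{"gripper":0,"dp":[-2.92,-3.37,0],"yaw":0},{"gripper":0,"dp":[0,0,0],"yaw":0},{"gripper":0,"dp":[0,0,0],"yaw":0}]' 40
cat > m.py <<'E'
from h import *
import sys
from scipy.spatial.transform import Rotation as Ro
st=bot.state(); R=Ro.from_quat(st["orientation"]).as_matrix()
print(st["time"],st["tool_pos"].round(4),"yangle",np.degrees(np.arctan2(R[1,1],R[0,1])).round(2),st["contact_force"].round(1),st["gripper_width"])
s=snap("wrist"); H,S,V=cv2.split(cv2.cvtColor(s["color"],cv2.COLOR_BGR2HSV)); P=cloud(s)
cv2.imwrite("pics/"+sys.argv[1],s["color"])
m=((H<6)|(H>174))&(S>140)&(abs(P[...,2]-.08)<.01)&(s["depth"]>0)&(abs(P[...,0]-.58)<.08)
b=(H>100)&(H<125)&(S>120)&(P[...,2]>.1)&(P[...,2]<.115)
for k,mm in(("red",m),("lip",b)):
    q=P[mm]; 
    if len(q)<5: print(k,len(q)); continue
    r=cv2.minAreaRect(q[:,:2].astype(np.float32)*1000); print(k,len(q),q[:,2].mean().round(4),np.round(r[0],1),np.round(r[1],1),round(r[2],1))
    c=np.array(r[0])/1000-st["tool_pos"][:2]; print("  tool-frame offset mm",(R.T@[*c,0]*1000).round(1))
E
python3 m.py w1.png
```

```text
time: 2.1
tool_pos: [0.5703, -0.038, 0.2251]
orientation: [0.128, 0.992, 0.0, -0.0]
contact_force: [0.3, -0.4, -0.1]
gripper_width: 0.006
gripper_force: 0.0
2.1 [ 0.5703 -0.038   0.2251] yangle 75.35 [ 0.3 -0.4 -0.1] 0.005960564261670896
red 74 0.078 [588.2 -38.7] [26.5  6.2] 85.1
  tool-frame offset mm [-17.5   3.8  -0. ]
lip 0
```

View pics/w1.png

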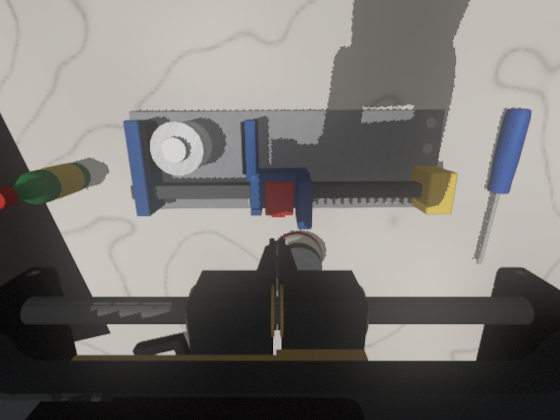

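The wrist view shows the pad at about (278,196) in the gripper's shadow, the lip at (303,205), and the fingertips lined up with the pad at (277,242). My mask caught only the pad's side face, so I ray-cast the dark top face.

```bash
python3 - <<'E'
from h import *
st=bot.state(); s=snap("wrist"); H,S,V=cv2.split(cv2.cvtColor(s["color"],cv2.COLOR_BGR2HSV)); P=cloud(s)
box=np.zeros(H.shape,bool); box[160:225,240:325]=1
for k,m in(("red",((H<8)|(H>172))&(S>90)&(P[...,2]>.0785)),("lip",(P[...,2]>.103)&(P[...,2]<.109))):
    m=m&box; v,u=np.nonzero(m)
    pts=np.array([ray(s,a,b,.08 if k=="red" else .106)[:2] for a,b in zip(u,v)],np.float32)*1000
    r=cv2.minAreaRect(pts); print(k,len(pts),np.round(P[m].mean(0),4),np.round(r[0],1),np.round(r[1],1),round(r[2],1))
E
```

```text
red 652 [ 0.5707 -0.0352  0.0798] [570.9 -35.9] [28.3 34.4] 75.4
lip 609 [ 0.574  -0.0109  0.1049] [574.3 -10.8] [13.3 41.8] 76.5
```

The pad centre is (570.9, -35.9) mm at z 0.080. The tool stands 2 mm to its -y side, so I descend, then press slowly.

```bash
python3 -m pendant '[{"gripper":0,"dp":[0,0,3],"yaw":0},{"gripper":0,"dp":[0,0,4],"yaw":0},{"gripper":0,"dp":[0,0,3.5],"yaw":0},{"gripper":0,"dp":[0,0,2],"yaw":0},{"gripper":0,"dp":[0,0,0.8],"yaw":0},{"gripper":0,"dp":[0,0,0.4],"yaw":0},{"gripper":0,"dp":[0,0,0.3],"yaw":0},{"gripper":0,"dp":[0,0,0.2],"yaw":0},{"gripper":0,"dp":[0,0,0],"yaw":0},{"gripper":0,"dp":[0,0,0],"yaw":0}]'
```

```text
time: 3.2
tool_pos: [0.5708, -0.0371, 0.0846]
orientation: [0.127, 0.992, 0.0, 0.001]
contact_force: [-1.7, 3.0, 5.3]
gripper_width: 0.004
gripper_force: 2.6
```

```bash
python3 -m pendant '[{"gripper":0,"dp":[0,0,0.3],"yaw":0},{"gripper":0,"dp":[0,0,0.3],"yaw":0},{"gripper":0,"dp":[0,0,0],"yaw":0},{"gripper":0,"dp":[0,0,0],"yaw":0}]'
```

```text
time: 3.6
tool_pos: [0.5712, -0.0372, 0.081]
orientation: [0.127, 0.992, 0.0, 0.002]
contact_force: [-8.6, 4.1, 31.8]
gripper_width: 0.002
gripper_force: 15.9
```

```bash
python3 -m pendant '[{"gripper":0,"dp":[0,0.3,-0.2],"yaw":0},{"gripper":0,"dp":[0,0.5,0],"yaw":0},{"gripper":0,"dp":[0,0.8,0],"yaw":0},{"gripper":0,"dp":[0,0.8,0],"yaw":0},{"gripper":0,"dp":[0,0.8,0],"yaw":0},{"gripper":0,"dp":[0,0.8,0],"yaw":0},{"gripper":0,"dp":[0,0.8,0],"yaw":0},{"gripper":0,"dp":[0,0.8,0],"yaw":0},{"gripper":0,"dp":[0,0.8,0],"yaw":0},{"gripper":0,"dp":[0,0.5,0],"yaw":0},{"gripper":0,"dp":[0,0,0],"yaw":0}]'
```

```text
time: 4.7
tool_pos: [0.5888, 0.0297, 0.0812]
orientation: [0.126, 0.992, 0.0, 0.002]
contact_force: [-1.2, 1.3, 8.8]
gripper_width: 0.007
gripper_force: 5.0
```

```bash
python3 - <<'E'
from h import *
s=snap("side"); cv2.imwrite("pics/s2.png",cv2.resize(s["color"][140:340,180:380],(600,600)))
E
```

```text
(no output)
```

View pics/s2.png

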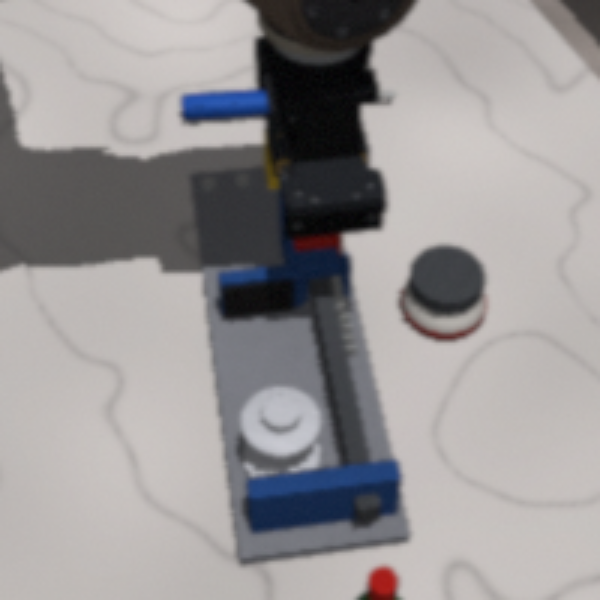

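The jaw (dark face at crop (255,290)) has moved well clear of the hub at (280,425), and the red pad at (315,242) is under the fingertips. I keep pushing.

```bash
python3 -m pendant '[{"gripper":0,"dp":[0,0.5,0.1],"yaw":0},{"gripper":0,"dp":[0,0.8,0],"yaw":0},{"gripper":0,"dp":[0,0.8,0],"yaw":0},{"gripper":0,"dp":[0,0.8,0],"yaw":0},{"gripper":0,"dp":[0,0.7,0],"yaw":0},{"gripper":0,"dp":[0,0.4,0],"yaw":0},{"gripper":0,"dp":[0,0,0],"yaw":0}]'
```

```text
time: 5.45
tool_pos: [0.5989, 0.0686, 0.0811]
orientation: [0.126, 0.992, 0.0, 0.002]
contact_force: [-4.6, 1.5, 19.0]
gripper_width: 0.004
gripper_force: 9.3
```

```bash
python3 -m pendant '[{"gripper":0,"dp":[0,0.4,0],"yaw":0},{"gripper":0,"dp":[0,0.5,0],"yaw":0},{"gripper":0,"dp":[0,0.5,0],"yaw":0},{"gripper":0,"dp":[0,0.4,0],"yaw":0},{"gripper":0,"dp":[0,0,0],"yaw":0}]'
```

```text
time: 5.95
tool_pos: [0.6033, 0.0859, 0.0811]
orientation: [0.126, 0.992, 0.0, 0.002]
contact_force: [-4.2, 0.8, 18.4]
gripper_width: 0.007
gripper_force: 9.2
```

```bash
python3 -m pendant '[{"gripper":0,"dp":[0,0.4,0],"yaw":0},{"gripper":0,"dp":[0,0.4,0],"yaw":0},{"gripper":0,"dp":[0,0.4,0],"yaw":0},{"gripper":0,"dp":[0,0.3,0],"yaw":0},{"gripper":0,"dp":[0,0,0],"yaw":0}]'
```

```text
time: 6.45
tool_pos: [0.6065, 0.0976, 0.0811]
orientation: [0.126, 0.992, -0.002, 0.001]
contact_force: [-7.2, -20.2, 21.0]
gripper_width: 0.005
gripper_force: 15.1
```

```bash
python3 -m pendant '[{"gripper":0,"dp":[0,0.3,0],"yaw":0},{"gripper":0,"dp":[0,0,0],"yaw":0},{"gripper":0,"dp":[0,0,0],"yaw":0}]'; python3 - <<'E'
from h import *
s=snap("scene"); cv2.imwrite("pics/c3.png",cv2.resize(s["color"][150:300,180:380],(800,600)))
E
```

```text
time: 6.75
tool_pos: [0.6066, 0.0979, 0.081]
orientation: [0.126, 0.992, -0.003, 0.0]
contact_force: [-12.0, -38.4, 23.9]
gripper_width: 0.006
gripper_force: 25.3
```

View pics/c3.png

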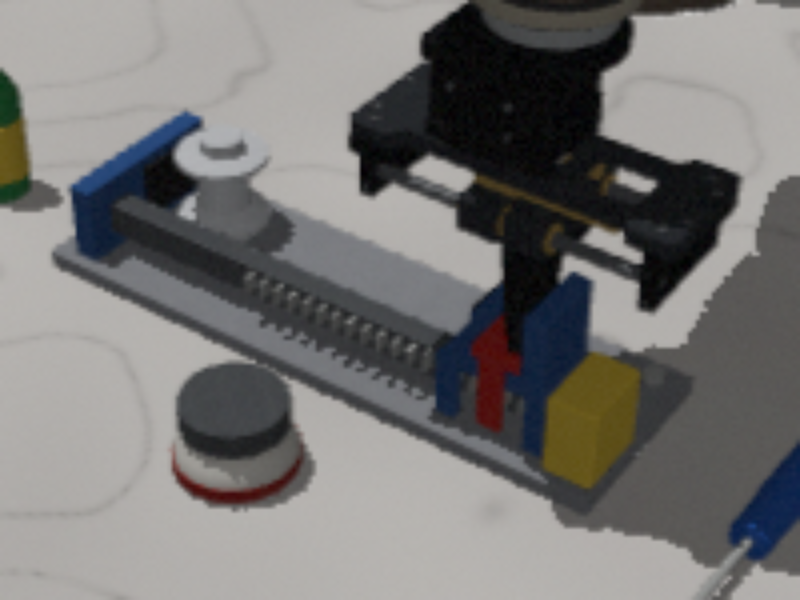

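The carriage (crop (535,430)) touches the yellow stop (590,420), and the hub at (220,190) still stands. I take off the side load, lift away and check.

```bash
python3 -m pendant '[{"gripper":0,"dp":[0,-0.5,0],"yaw":0},{"gripper":0,"dp":[0,-0.2,-0.3],"yaw":0},{"gripper":0,"dp":[0,0,-0.7],"yaw":0},{"gripper":0,"dp":[0,0,-1.5],"yaw":0},{"gripper":0,"dp":[0,0,-3],"yaw":0},{"gripper":0,"dp":[0,0,-4],"yaw":0},{"gripper":0,"dp":[0,0,-3],"yaw":0},{"gripper":0,"dp":[0,0,0],"yaw":0},{"gripper":0,"dp":[0,0,0],"yaw":0},{"gripper":0,"dp":[0,0,0],"yaw":0}]'; python3 - <<'E'
from h import *
s=snap("scene"); cv2.imwrite("pics/c4.png",cv2.resize(s["color"][150:300,180:380],(800,600)))
s=snap("wrist"); H,S,V=cv2.split(cv2.cvtColor(s["color"],cv2.COLOR_BGR2HSV)); P=cloud(s); z=P[...,2]
near=np.hypot(P[...,0]-.607,P[...,1]-.1)<.05
for k,m in(("red",((H<8)|(H>172))&(S>90)&(z>.065)&near),("lip",(H>95)&(H<130)&(S>80)&(z>.1)&(z<.112)&near)):
    q=P[m]; print(k,len(q),np.median(q,0).round(4),np.percentile(q[:,2],90).round(4), np.round(cv2.minAreaRect(q[:,:2].astype(np.float32)*1000)[0],1))
E
```

```text
time: 7.8
tool_pos: [0.6047, 0.0963, 0.2027]
orientation: [0.127, 0.992, -0.0, -0.001]
contact_force: [-0.2, -0.4, 0.3]
gripper_width: 0.006
gripper_force: 0.0
red 1097 [0.6018 0.0894 0.0788] 0.0799 [598.6  86.2]
lip 174 [0.5927 0.1136 0.105 ] 0.1057 [609.  112.6]
```

View pics/c4.png

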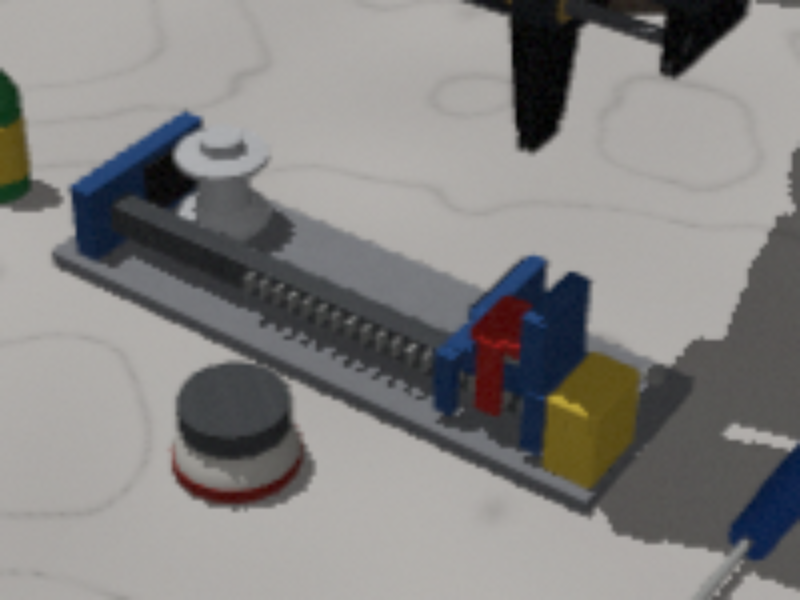

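The release is back up (0.080) and the hub, jar and bottle look unmoved. I make one precise check that the jaw did not drift back as the load came off.

```bash
python3 - <<'E'
from h import *
u=np.array([.251,.968])
s=snap("wrist"); H,S,V=cv2.split(cv2.cvtColor(s["color"],cv2.COLOR_BGR2HSV)); P=cloud(s); z=P[...,2]
near=np.hypot(P[...,0]-.604,P[...,1]-.1)<.06
for k,m,p0 in(("red",((H<8)|(H>172))&(S>90)&(z>.0785)&(z<.083)&near,(570.9,-35.9)),("lip",(H>95)&(H<130)&(S>80)&(z>.103)&(z<.109)&near,(575.5,-10.7)),("stop",(H>18)&(H<36)&(S>100)&(z>.055)&(z<.067)&(P[...,1]>.05),(616.5,138.5))):
    r=cv2.minAreaRect(P[m][:,:2].astype(np.float32)*1000); print(k,m.sum(),np.round(r,1) if 0 else r, "moved",((np.array(r[0])-p0)@u).round(1), "y extent",np.percentile(P[m][:,:2]@u*1000,[1,99]).round(1))
m=(H>95)&(H<130)&(S>80)&(z>.055)&(z<.067)&near
print("carriage top extent",np.percentile(P[m][:,:2]@u*1000,[1,99]).round(1))
E
```

```text
red 703 ((602.3775634765625, 89.01143646240234), (28.256919860839844, 34.53233337402344), 75.77581787109375) moved 128.8 y extent [223.6 251.5]
lip 191 ((609.104248046875, 112.70187377929688), (11.296954154968262, 47.1204948425293), 76.01467895507812) moved 127.9 y extent [256.5 267.4]
stop 1222 ((614.6257934570312, 137.90048217773438), (29.58072280883789, 47.0080451965332), 77.6749267578125) moved -1.1 y extent [273.7 301.6]
carriage top extent [202.2 255.7]
```

The pad sits 128.8 mm from where it started, about 3–5 mm off the stop, which is well inside the 12 mm allowed. I hand it in.

```bash
python3 -c "
from workcell import bot
print(bot.finish_job())"
```

```text
the job is handed in; nothing more can be done
None
```

I handed the job in: the jaw was pushed back to the yellow stop with the release held down and now rests about 3–5 mm short of it (12 mm allowed). The release has sprung back up, and in the pictures the hub, bottle, jar and screwdriver look unmoved. The judge returned no verdict.

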